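# Shake the screw vials clean and rack them

### The arm

A 7-joint arm with a two-finger parallel gripper is mounted at the origin on the work surface. World frame = base frame: x ahead of the robot, y to its left, z up, the work surface at z = 0. Lengths are in m, angles in degrees, forces in N, time in s.
With the tool pointing down it reaches from about 0.425 to 0.875 m from the base axis. Payload 4.7 kg.
Tool frame: the origin (TCP) lies at the centre of the arm's flange, where the gripper is bolted on; the fingertips stand 182 mm ahead of it and the grasp point (between the pads) lies 164 mm ahead of it (env.grip_depth is the distance from the TCP to the grasp point, in m); z points along the fingers, y is the line along which they close (so a half turn about z gives the same grasp; the last joint's range is limited). The gripper opens to 87 mm and grips with 3 to 60 N. Pads are 19 mm wide; open, the fingers measure 117 mm over their backs; the gripper's body (75 mm by 190 mm) begins 51 mm behind the grasp point.
Start: joints at [77.069, 18.392, -4.016, 83.108, 1.295, 78.541, -3.26], TCP at [0.154, -0.631, 0.405] pointing down, gripper open.
Joint ranges: [-163.93, 163.93], [-17.29, 119.83], [-79.2, 71.16], [3.27, 140.29], [-89.18, 269.18], [5.43, 117.66], [-154.24, 154.24]. Speed limits (degrees/s): [147.25, 147.25, 180, 180, 180, 180, 180].

### API

Orientations are given as [roll, pitch, yaw] about the fixed x, y, z axes, in that order (R = Rz(yaw) Ry(pitch) Rx(roll)).
In Python, from cell import env gives the robot as it stands. The module is installed in compiled form; this text tells all that it offers.
- The arm moves only by the tool send_rows, never from a script. Its arguments are lists of equal length, an entry for each row: "xyz": the shift along the tool's x, y, z in m, a list of three; "rotation": the turn, a rotation vector about the tool's x, y, z in rad, a list of three; "jaw": the opening, from 0 (shut) to 1 (fully open). A call has 1 to 20 rows; each row shifts and turns the commanded pose from where the row before left it, along the tool's axes as they then stand; what a row does not reach is not made up. A row lasts 1/10 s, in which the tool goes at most 50 mm and 8.59 degrees, less where a joint would pass 70% of its speed; a pose out of reach is approached as far as the arm can. A call is refused whole if a number of a shift passes 0.05 or a number of a turn 0.15, either way. A call with a gripper value outside its range is refused whole. The fingers move at their own pace and stop on an object; "newtons" is the grip in N (left out, the last holds). Time passes only in rows, so rows that do not move let the fingers close. It gives the time, the measured TCP pose, the force, the opening and the grip force at its end, in the units of the state.
- env.get_obs(): the state, without advancing time (a new reading comes with each control period).
- env.read_camera(name): name is "side" or "top"; returns a dict with "image" (420x560x3 uint8, blue, green, red), "fx", "fy", "cx", "cy" (pixels), "distortion" ([k1, k2, p1, p2, k3] as OpenCV has them; the pictures are not rectified), "R" (3x3) and "t" (3): a world point X has camera coordinates R X + t. Camera axes: x right, y down, z forward; pixel columns grow to the right and rows downward; lengths in m; the calibration is good to about 2 mm. A picture is of the moment at which its call begins. There is no depth.
- env.sign_off(): hands the job in; it is judged then, once.
The state is a dict: "time_s": time; "qpos": joint angles; "joint_velocities": joint speeds; "effort": joint torques, N m; "tool_pos": TCP position; "tool_rot": TCP orientation; "force": force on the tool from outside, world axes, zero at the start; "wrist_torque": the same for the moment, N m; "grip_width": finger opening in m; "grasp_force": force on a finger pad.
Only numpy, scipy, OpenCV 4.12 (cv2) and the standard library are available. Lean on these libraries where they do the work, as an engineer would, in place of code of your own. Each camera call takes 0.05 s, during which the arm holds its last target. There are 200 camera calls.

### The job

Take every screw vial from the loose cork carrier and stand it fully home in a hole of the grey shaker, and when all of them are in, press the shaker's start button fully down and let it come up again. Then take the vials out and stand each one fully home in a hole of the wooden rack, leaving the hinges, the nail set, the bradawl and the tea glass where they are.

Things in the scene. Friction and masses are not known exactly. Their poses are not given: they have to be found in the camera images.
- vial0: clear round screw vial with a white cap, upright: body 30 mm diameter (foot bevelled 1.5 mm), height 95 mm; cap 34 mm diameter, 73 to 95 mm above the foot, a good grip from above. 60 to 130 g. Origin: centre of the underside; z along the vial. The vials are alike; three or four are present
- vial1: clear round screw vial with a white cap, upright: body 30 mm diameter (foot bevelled 1.5 mm), height 95 mm; cap 34 mm diameter, 73 to 95 mm above the foot, a good grip from above. 60 to 130 g. Origin: centre of the underside; z along the vial. The vials are alike; three or four are present
- vial2: clear round screw vial with a white cap, upright: body 30 mm diameter (foot bevelled 1.5 mm), height 95 mm; cap 34 mm diameter, 73 to 95 mm above the foot, a good grip from above. 60 to 130 g. Origin: centre of the underside; z along the vial. The vials are alike; three or four are present
- vial3: clear round screw vial with a white cap, upright: body 30 mm diameter (foot bevelled 1.5 mm), height 95 mm; cap 34 mm diameter, 73 to 95 mm above the foot, a good grip from above. 60 to 130 g. Origin: centre of the underside; z along the vial. The vials are alike; three or four are present
- shaker: fixed grey vial shaker, 280 (x) x 110 (y) x 75 mm high; in its top one row of four round holes along x and, at the -x end, a white push button. Origin: centre of the underside, z up. Holes 34 mm diameter, 35 mm deep, at x = -48, 4, 56, 108 mm, y = 0; a seated vial stands 60 mm proud. It does not really shake
- carrier: loose square cork block, 125 x 125 x 45 mm, 0.7 kg, in which the vials stand at the start, in four round pockets 32 mm diameter and 35 mm deep at x = +-35 mm, y = +-35 mm (a vial there stands 60 mm proud). It may be knocked aside with them. Origin: centre of the underside, z up
- rack: fixed block of pale wood, 230 (x) x 75 (y) x 50 mm high, with one row of four round blind holes along its x axis in the top. Origin: centre of the underside, z up. Holes 34 mm diameter, 35 mm deep, at x = -78, -26, 26 and 78 mm (y = 0); a seated vial stands 60 mm proud
- shaker_seat0 (a point): centre of the floor of hole 0 of the shaker (counted from its -x end), 35 mm below the mouth: a seated vial's origin comes to this point
- shaker_seat1 (a point): centre of the floor of hole 1 of the shaker (counted from its -x end), 35 mm below the mouth: a seated vial's origin comes to this point
- shaker_seat2 (a point): centre of the floor of hole 2 of the shaker (counted from its -x end), 35 mm below the mouth: a seated vial's origin comes to this point
- shaker_seat3 (a point): centre of the floor of hole 3 of the shaker (counted from its -x end), 35 mm below the mouth: a seated vial's origin comes to this point
- rack_seat0 (a point): centre of the floor of hole 0 of the wooden rack (counted from its -x end), 35 mm below the mouth: a seated vial's origin comes to this point
- rack_seat1 (a point): centre of the floor of hole 1 of the wooden rack (counted from its -x end), 35 mm below the mouth: a seated vial's origin comes to this point
- rack_seat2 (a point): centre of the floor of hole 2 of the wooden rack (counted from its -x end), 35 mm below the mouth: a seated vial's origin comes to this point
- rack_seat3 (a point): centre of the floor of hole 3 of the wooden rack (counted from its -x end), 35 mm below the mouth: a seated vial's origin comes to this point
- start_top (a point): centre of the top of the shaker's white round push button (28 mm diameter, in a black housing), at x = -105 mm on the shaker; pressed straight down
- start (a joint): travel of the shaker's button: 0 = up, 0.006 m = fully down; a spring brings it up again; it needs about 5 N to go fully down
- hinge_a: silver cabinet hinge, about 110 x 20 x 16 mm, lying flat; to be left alone. Origin: centre of its underside
- hinge_b: silver cabinet hinge, about 110 x 20 x 16 mm, lying flat; to be left alone. Origin: centre of its underside
- bradawl: orange-handled bradawl lying down, 130 mm long, 28 mm thick; to be left alone. Origin: centre of its underside
- nail_set: steel nail set lying down, 115 mm long, 12 mm thick; to be left alone. Origin: centre of its underside
- tea_glass: small tea glass, 60 mm diameter, 75 mm high; to be left alone. Origin: centre of its underside
Not all that is in view belongs to the job. What is shaped like the vial1 but black or turquoise is not meant.

How it is judged:
By the outcome, as a careful person would: the job done as asked, in the order asked, and still so for the second after the job is handed in, with the robot touching nothing.
Of vial0, vial1, vial2, vial3 only 3 to 4 are there at a start; the rules pass over those that are not, and their reading is None.
At some moment in a run one of carrier may be knocked a few centimetres aside while the robot is not near it.
It also fails if it takes over 210 s, if anything falls off the work surface, if the arm or the gripper's body presses on something with over 40 N, if the wrist force passes 120 N, or if a joint passes its speed limit or range.

## Working session

There is one attempt and no reset: what is moved stays moved. The work goes in short steps, Python scripts to look and compute and a tool call to move; the robot and the scene stay as the last step left them, time stands still between calls to the robot, and variables do not carry over. Pictures are saved under pics/ and viewed, at most 14 in all, crops included, and the job is handed in when it is done.

Besides the shell and the picture viewer there is one more tool, called after "Request:" as name(argument=value, ...) on one line, values as JSON. send_rows: Moves the arm, as the interface text tells. Its arguments: {"type":"object","properties":{"xyz":{"type":"array"},"rotation":{"type":"array"},"jaw":{"type":"array"},"newtons":{"type":"number"}},"required":["xyz","rotation","jaw"]}

```bash
mkdir -p pics; cat > h.py <<'E'
import numpy as np,cv2
from cell import env
def shot(n,f=None):
    c=env.read_camera(n)
    if f: cv2.imwrite(f,c["image"])
    c["K"]=np.array([[c["fx"],0,c["cx"]],[0,c["fy"],c["cy"]],[0,0,1.]]);c["D"]=np.array(c["distortion"],float);c["R"]=np.array(c["R"]);c["t"]=np.array(c["t"])
    return c
def ray(c,p):
    u=cv2.undistortPoints(np.array([[p]],float),c["K"],c["D"])[0,0]
    d=c["R"].T@np.array([u[0],u[1],1]);return -c["R"].T@c["t"],d/np.linalg.norm(d)
def onplane(c,p,z):
    o,d=ray(c,p);return o+d*(z-o[2])/d[2]
def tri(c1,p1,c2,p2):
    o1,d1=ray(c1,p1);o2,d2=ray(c2,p2)
    s=np.linalg.lstsq(np.c_[d1,-d2],o2-o1,rcond=None)[0]
    a,b=o1+s[0]*d1,o2+s[1]*d2;return (a+b)/2,np.linalg.norm(a-b)
def proj(c,X):
    return cv2.projectPoints(np.array(X,float).reshape(-1,1,3),cv2.Rodrigues(c["R"])[0],c["t"],c["K"],c["D"])[0][:,0]
E
python3 - <<'E'
from h import *
for n in("top","side"):
    c=shot(n,f"pics/{n}0.png");print(n,c["fx"],c["R"].round(3).tolist(),c["t"].round(3),(-c["R"].T@c["t"]).round(3))
print(env.get_obs())
E
```

```text
top 427.0196911185658 [[0.029, -0.999, 0.019], [-0.985, -0.032, -0.167], [0.167, -0.014, -0.986]] [-0.023  0.537  1.175] [0.333 0.01  1.248]
side 467.6277805931954 [[0.75, -0.662, -0.008], [-0.33, -0.362, -0.872], [0.574, 0.656, -0.489]] [-0.4    0.265  1.166] [-0.282 -0.934  0.798]
{'time_s': 0.1, 'qpos': array([77.07030934, 18.43385739, -4.01499978, 83.16713018,  1.29352803,
       78.54325805, -3.25865761]), 'joint_velocities': array([ 0.02064113, -0.1051782 , -0.02621568, -0.19337602,  0.00882158,
        0.07703281, -0.03810447]), 'effort': array([ 1.95574705e-05, -4.92572379e+01, -4.05669054e-01, -3.13396990e+01,
       -6.40911888e-02,  3.96093086e-02,  8.44340116e-05]), 'tool_pos': array([ 0.15428164, -0.63122988,  0.40378823]), 'tool_rot': array([-1.79900904e+02,  4.29660512e-03,  1.37398158e+01]), 'force': array([ 0.35349233, -0.52617571,  0.09858335]), 'wrist_torque': array([-0.06958157,  0.01937258, -0.0177392 ]), 'grasp_force': 0.0, 'grip_width': 0.08720235810985565}
```

View pics/top0.png

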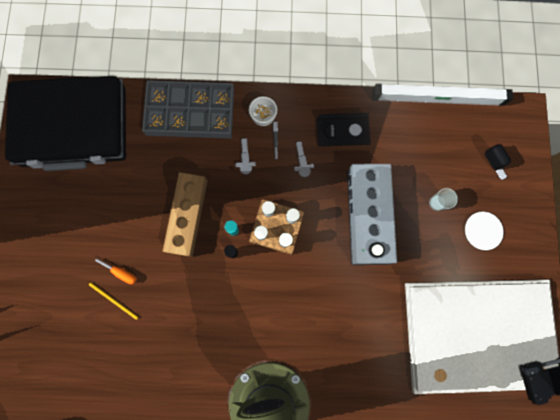

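View pics/side0.png

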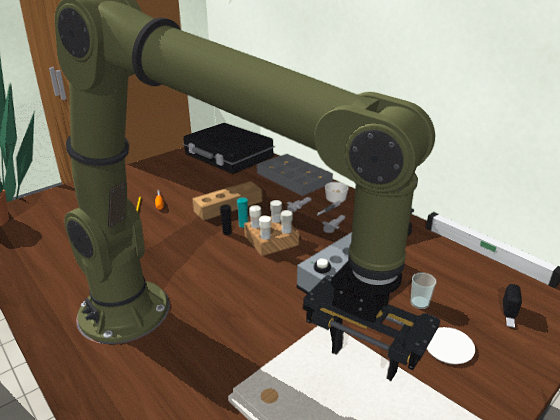

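Top view: four white caps at (268,208), (293,215), (261,232) and (286,240) in the cork carrier. The turquoise vial (232,228) and the black one (231,252) aren't meant. The shaker is at (373,213) with its button at (377,250), and the rack is at (185,215). One enlarged crop will confirm this while I extract the blobs.

```bash
python3 - <<'E'
from h import *
t=shot("top");s=shot("side")
a=cv2.resize(t["image"][155:275,155:415],None,fx=3,fy=3,interpolation=2)
b=cv2.resize(s["image"][180:280,180:360],None,fx=2.2,fy=2.2,interpolation=2)
o=np.zeros((a.shape[0]+b.shape[0],a.shape[1],3),np.uint8);o[:a.shape[0]]=a;o[a.shape[0]:,:b.shape[1]]=b
cv2.imwrite("pics/crop1.png",o);print(o.shape)
def blobs(m,lo,hi,r):
    n,l,st,ce=cv2.connectedComponentsWithStats(m.astype(np.uint8))
    return [(ce[i].round(1).tolist(),st[i].tolist()) for i in range(1,n) if lo<st[i][4]<hi and r[0]<ce[i][0]<r[1] and r[2]<ce[i][1]<r[3]]
for c,r in((t,(160,410,160,270)),(s,(180,360,180,290))):
    im=c["image"].astype(int);hsv=cv2.cvtColor(c["image"],cv2.COLOR_BGR2HSV)
    print("white");[print(x) for x in blobs((im.min(2)>150)&(hsv[...,1]<40),20,600,r)]
    print("dark");[print(x) for x in blobs(im.max(2)<75,15,400,r)]
E
```

```text
(580, 780, 3)
white
([363.7, 167.7], [352, 165, 38, 12, 145])
([267.8, 207.8], [262, 201, 13, 15, 137])
([292.3, 215.1], [286, 209, 14, 14, 140])
([260.5, 232.2], [254, 226, 14, 14, 138])
([285.3, 239.5], [279, 233, 14, 14, 148])
([377.0, 249.5], [372, 245, 11, 10, 95])
dark
([370.4, 174.5], [367, 170, 8, 10, 41])
([187.5, 184.2], [184, 182, 10, 8, 26])
([371.2, 192.5], [368, 188, 7, 10, 41])
([182.2, 202.4], [180, 199, 7, 8, 17])
([276.3, 210.6], [274, 206, 6, 8, 21])
([372.3, 211.0], [369, 206, 8, 10, 59])
([245.7, 227.8], [235, 221, 21, 15, 179])
([373.4, 229.7], [370, 225, 8, 10, 63])
([161.4, 236.9], [158, 233, 7, 11, 33])
([375.9, 249.3], [369, 242, 16, 16, 74])
([377.0, 264.0], [366, 264, 23, 1, 23])
([217.1, 267.0], [209, 266, 16, 3, 27])
white
([275.2, 202.9], [270, 200, 12, 8, 55])
([254.2, 210.7], [250, 206, 11, 11, 97])
([285.5, 213.2], [280, 210, 12, 10, 62])
([263.8, 221.2], [259, 216, 12, 12, 117])
([323.6, 259.9], [299, 246, 49, 33, 562])
dark
([322.2, 268.5], [314, 262, 17, 12, 101])
```

View pics/crop1.png

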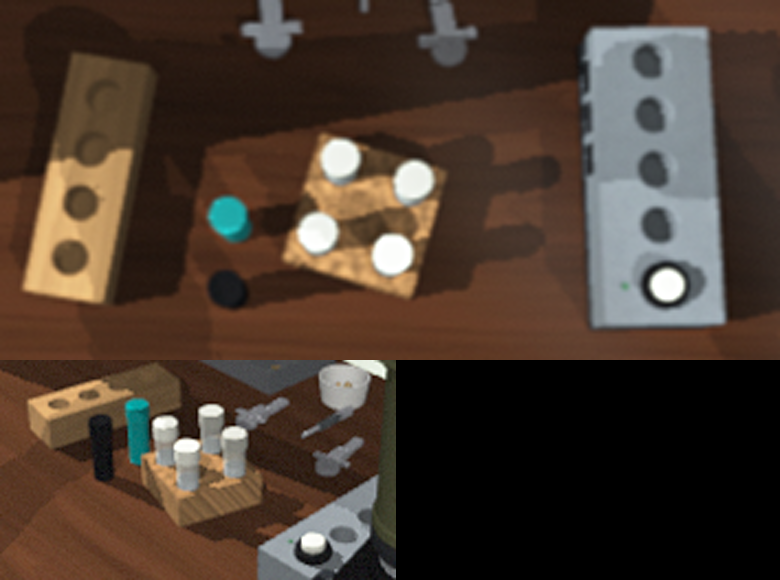

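The crop confirms four white-capped vials in the cork, with the turquoise and black ones standing apart to the left. The dark hole blobs are biased by the lit walls, so I'll enlarge both hole blocks.

```bash
python3 - <<'E'
from h import *
ims=np.mean([shot("top")["image"].astype(float) for _ in range(6)],0)
t=shot("top");im=np.clip(ims*1.2,0,255).astype(np.uint8);np.save("avg.npy",im)
def cr(x0,y0,w,h,g):
    return cv2.resize(np.clip(im[y0:y0+h,x0:x0+w].astype(float)*g,0,255).astype(np.uint8),None,fx=5.5,fy=5.5,interpolation=cv2.INTER_CUBIC)
a=cr(345,160,60,108,1.0);b=cr(158,160,60,108,1.3)
o=np.hstack([a,b])
for k in range(0,108,10):
    cv2.putText(o,str(160+k),(0,int(k*5.5+8)),0,.3,(0,255,255),1);cv2.line(o,(20,int((k+.5)*5.5)),(26,int((k+.5)*5.5)),(0,255,255),1)
cv2.imwrite("pics/crop2.png",o);print(o.shape)
s=shot("side")
T=[(267.8,207.8),(292.3,215.1),(260.5,232.2),(285.3,239.5)];S=[(275.2,202.9),(285.5,213.2),(254.2,210.7),(263.8,221.2)]
for p,q in zip(T,S):
    X,e=tri(t,p,s,q);print(X.round(4),round(e,4),onplane(t,p,.102).round(4))
print("btn",onplane(t,(377,249.5),.084).round(4))
E
```

```text
(594, 660, 3)
[0.5298 0.0201 0.106 ] 0.001 [0.531  0.0199 0.102 ]
[ 0.512  -0.0469  0.1053] 0.001 [ 0.513  -0.0473  0.102 ]
[0.463  0.0383 0.0967] 0.003 [0.4636 0.0374 0.102 ]
[ 0.445  -0.0292  0.0973] 0.0035 [ 0.4459 -0.03    0.102 ]
btn [ 0.4279 -0.2824  0.084 ]
```

View pics/crop2.png

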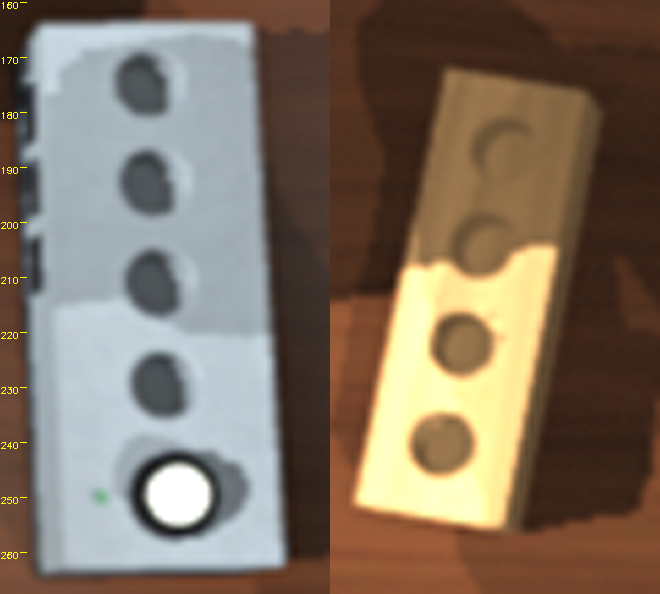

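Crop 2: the shaker's hole rims are at crop (149,84), (154,183), (158,284) and (164,386), with the button at (178,494). The rack's holes are at (442,443), (462,344), (482,245) and about (501,148). Next I'll convert these to world points and check sizes and spacings.

```bash
cat > fix.py <<'E'
from h import *
def fit(P,xs):
    P=np.array(P)[:,:2];xs=np.array(xs);A=np.c_[np.ones(4),xs]
    k=np.linalg.lstsq(A,P,rcond=None)[0];return k,A@k,P-A@k
E
python3 - <<'E'
from fix import *
t=shot("top");s=shot("side")
f=lambda x,y:(344.5+x/5.5,159.5+y/5.5)
g=lambda x,y:(157.5+(x-330)/5.5,159.5+y/5.5)
c=[onplane(t,f(*p),.075)[:2] for p in((253,23),(285,565),(63,570))]
print("corners",np.round(c,4),np.linalg.norm(c[0]-c[1]),np.linalg.norm(c[1]-c[2]))
d=(c[0]-c[1]);d/=np.linalg.norm(d);n=np.array([-d[1],d[0]])
ctr=(c[0]+c[1])/2+n*.055;print("ctr by edges",ctr,np.degrees(np.arctan2(d[1],d[0])))
print("seats by edges",[(ctr+d*x).round(4).tolist() for x in(-.105,-.048,.004,.056,.108)])
P=[onplane(t,f(*p),.075) for p in((164.5,386),(158.5,284),(154.5,183),(149.5,84.5))]
k,q,r=fit(P,[-.048,.004,.056,.108]);print("holes fit",q.round(4),"scale",np.linalg.norm(k[1]),r.round(4))
print("button z84",onplane(t,f(178,494),.084),"pred",k[0]-.105*k[1])
P=[onplane(t,g(*p),.05) for p in((442,443),(462,344),(482,245),(501,148))]
k,q,r=fit(P,[-.078,-.026,.026,.078]);print("rack",q.round(4),"scale",np.linalg.norm(k[1]),np.degrees(np.arctan2(k[1][1],k[1][0])),r.round(4))
# rack corners
print([onplane(t,g(*p),.05)[:2].round(4).tolist() for p in((445,68),(357,500),(505,527),(590,92))])
# heights: triangulate rack hole seen in side image, button
im=s["image"]
print("button tri",tri(t,(377,249.5),s,(323,264)))
print("side pred holes",proj(s,[[*x,.05] for x in q]).round(1).tolist())
cv2.imwrite("pics/crop3.png",cv2.resize(im[175:290,180:350],None,fx=4.5,fy=4.5,interpolation=2))
E
```

```text
corners [[ 0.6748 -0.326 ]
 [ 0.3952 -0.3378]
 [ 0.3896 -0.2263]] 0.27977673330870767 0.11164575050347077
ctr by edges [ 0.53268443 -0.27696126] 2.407540943166004
seats by edges [[0.4278, -0.2814], [0.4847, -0.279], [0.5367, -0.2768], [0.5886, -0.2746], [0.6406, -0.2724]]
holes fit [[ 0.4835 -0.2777]
 [ 0.5357 -0.2757]
 [ 0.5879 -0.2736]
 [ 0.6401 -0.2716]] scale 1.0047655516157656 [[-0.     -0.0002]
 [-0.0001  0.0004]
 [ 0.0002 -0.0001]
 [-0.0001 -0.    ]]
button z84 [ 0.42838173 -0.28202827  0.084     ] pred [ 0.42626064 -0.2799967 ]
rack [[0.44   0.2692]
 [0.4916 0.2624]
 [0.5432 0.2557]
 [0.5947 0.2489]] scale 1.0002580868700817 -7.473018716229753 [[ 0.0002  0.0001]
 [-0.0003 -0.    ]
 [ 0.0001 -0.0001]
 [ 0.      0.0001]]
[[0.6366, 0.281], [0.4099, 0.3103], [0.3986, 0.2345], [0.6262, 0.2045]]
button tri (array([ 0.42783281, -0.2812735 ,  0.08987143]), np.float64(0.0010622539719632727))
side pred holes [[207.1, 199.7], [220.8, 195.5], [234.1, 191.5], [247.1, 187.6]]
```

View pics/crop3.png

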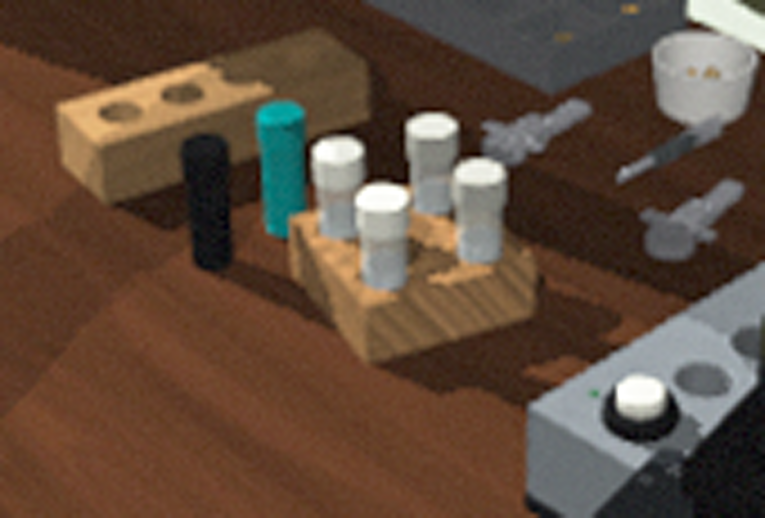

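Spacings, sizes and heights agree: the rack scale is 1.000, and its 50 mm height predicts the side-view holes to within 1 px. I'll keep tool yaw at 0, so world (dx,dy,dz) becomes tool (dx,-dy,-dz). First I go above the far-left white vial at (0.531, 0.0195).

Request:
send_rows(xyz=[[0,0,0],[0,0,0],[0.022,-0.038,0],[0.022,-0.038,0],[0.022,-0.038,0],[0.022,-0.038,0],[0.022,-0.038,0],[0.022,-0.038,0],[0.022,-0.038,0],[0.022,-0.038,0],[0.022,-0.038,0],[0.022,-0.038,0],[0.022,-0.038,0],[0.022,-0.038,0],[0.022,-0.038,0],[0.022,-0.038,0],[0.022,-0.038,0],[0.022,-0.038,0],[0.022,-0.038,0]], rotation=[[0,0,0.12],[0,0,0.12],[0,0,0],[0,0,0],[0,0,0],[0,0,0],[0,0,0],[0,0,0],[0,0,0],[0,0,0],[0,0,0],[0,0,0],[0,0,0],[0,0,0],[0,0,0],[0,0,0],[0,0,0],[0,0,0],[0,0,0]], jaw=[0.63,0.63,0.63,0.63,0.63,0.63,0.63,0.63,0.63,0.63,0.63,0.63,0.63,0.63,0.63,0.63,0.63,0.63,0.63], newtons=15)

```text
time_s: 2.6
tool_pos: [0.529, 0.0161, 0.4052]
tool_rot: [180.0, -0.1, -0.0]
force: [0.5, 0.4, 0.2]
grip_width: 0.0547
grasp_force: 0.0
```

```bash
python3 - <<'E'
from h import *
s=shot("side");H=[[.484,-.2784],[.536,-.2763],[.588,-.2742],[.6402,-.272]]
q=proj(s,[[*h,.075] for h in H]).round(1);print(q.tolist())
im=s["image"].copy();x0,y0=int(q[:,0].min())-70,int(q[:,1].min())-40
o=cv2.resize(im[y0:y0+130,x0:x0+180],None,fx=4.4,fy=4.4,interpolation=2)
print(x0,y0)
for h in H:
    c=[[h[0]+.017*np.cos(a),h[1]+.017*np.sin(a),.075] for a in np.arange(0,6.28,.3)]
    for p in proj(s,c): cv2.circle(o,tuple(int(v) for v in ((p-[x0,y0]+.5)*4.4)),1,(0,0,255),-1)
cv2.imwrite("pics/crop4.png",o)
E
```

```text
[[336.7, 259.6], [349.3, 251.6], [361.2, 243.9], [372.5, 236.7]]
266 196
```

View pics/crop4.png

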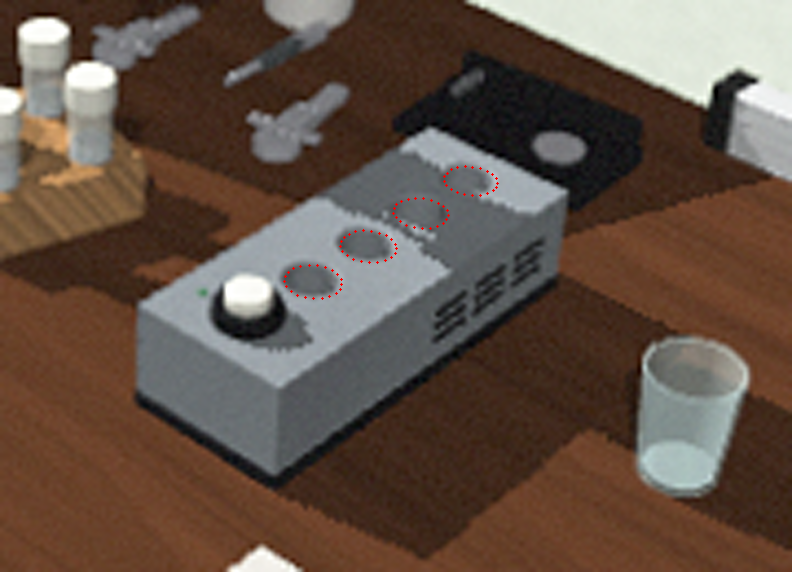

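The predicted rims (red) sit on all four shaker holes in the side view, within about 0.5 px, so the positions and the 75 mm height hold. Descending on the first vial.

Request:
send_rows(xyz=[[0.002,-0.0035,0.02],[0,0,0.03],[0,0,0.03],[0,0,0.03],[0,0,0.02],[0,0,0.018],[0,0,0],[0,0,0],[0,0,0],[0,0,0],[0,0,0],[0,0,0]], rotation=[[0,0,0],[0,0,0],[0,0,0],[0,0,0],[0,0,0],[0,0,0],[0,0,0],[0,0,0],[0,0,0],[0,0,0],[0,0,0],[0,0,0]], jaw=[0.63,0.63,0.63,0.63,0.63,0.63,0.63,0.2,0.2,0.2,0.2,0.2], newtons=15)

```text
time_s: 3.85
tool_pos: [0.531, 0.0181, 0.2577]
tool_rot: [180.0, -0.1, -0.0]
force: [0.9, -0.0, 3.9]
grip_width: 0.0335
grasp_force: 15.0
```

Request:
send_rows(xyz=[[0,0,-0.015],[0,0,-0.025],[0,0,-0.03],[0,0,-0.03],[0,0,-0.03],[0.015,0.04,0],[0.015,0.04,0],[0.015,0.04,0],[0.015,0.04,0],[0.015,0.04,0],[0.015,0.04,0],[0.015,0.04,0],[0.004,0.01,0],[0,0,0],[0,0,0]], rotation=[[0,0,0],[0,0,0],[0,0,0],[0,0,0],[0,0,0],[0,0,0],[0,0,0],[0,0,0],[0,0,0],[0,0,0],[0,0,0],[0,0,0],[0,0,0],[0,0,0],[0,0,0]], jaw=[0.2,0.2,0.2,0.2,0.2,0.2,0.2,0.2,0.2,0.2,0.2,0.2,0.2,0.2,0.2], newtons=20)

```text
time_s: 5.35
tool_pos: [0.6394, -0.2705, 0.3871]
tool_rot: [-179.9, 0.0, 0.1]
force: [0.2, 0.7, -0.5]
grip_width: 0.0333
grasp_force: 20.0
```

```bash
python3 - <<'E'
from h import *
s=shot("side");o=env.get_obs();p=o["tool_pos"];z=p[2]-.2477
print(p.round(4),z)
pts=[[p[0]+.015*np.cos(a),p[1]+.015*np.sin(a),z] for a in np.arange(0,6.28,.2)]
q=proj(s,pts);c=q.mean(0).astype(int);x0,y0=c-[45,60]
im=cv2.resize(s["image"][y0:y0+100,x0:x0+90],None,fx=6,fy=6,interpolation=2)
for u in q: cv2.circle(im,tuple(int(v) for v in (u-[x0,y0]+.5)*6),1,(0,0,255),-1)
cv2.imwrite("pics/crop5.png",im);print(x0,y0)
E
```

```text
[ 0.6395 -0.2697  0.3873] 0.1396309493560766
328 156
```

View pics/crop5.png

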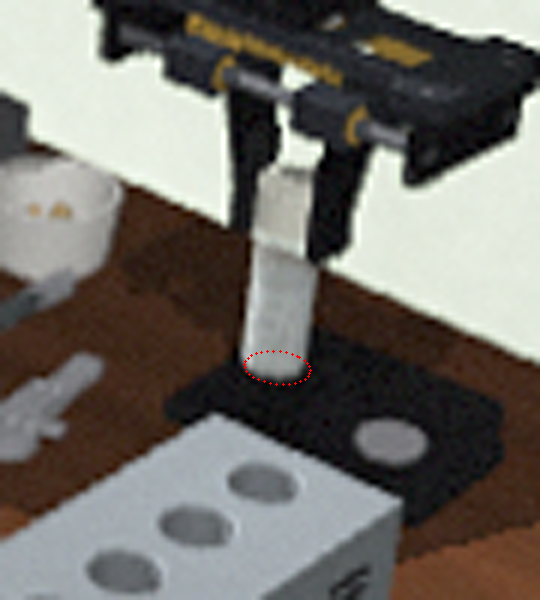

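The held vial's foot is within about 1 px of where the TCP predicts, slightly to the left. I'll nudge 1 mm in +x and 2 mm in -y, then lower to just above the mouth.

Request:
send_rows(xyz=[[0.001,0.002,0.02],[0,0,0.02],[0,0,0.015],[0,0,0.005],[0,0,0.005],[0,0,0.005],[0,0,0]], rotation=[[0,0,0],[0,0,0],[0,0,0],[0,0,0],[0,0,0],[0,0,0],[0,0,0]], jaw=[0.2,0.2,0.2,0.2,0.2,0.2,0.2])

```text
time_s: 6.1
tool_pos: [0.6404, -0.2739, 0.3167]
tool_rot: [180.0, 0.0, -0.0]
force: [-0.2, -0.5, -1.1]
grip_width: 0.0333
grasp_force: 20.0
```

Request:
send_rows(xyz=[[0,0,0.006],[0,0,0.006],[0,0,0.006],[0,0,0.005],[0,0,0.003],[0,0,0.002],[0,0,0.001],[0,0,0]], rotation=[[0,0,0],[0,0,0],[0,0,0],[0,0,0],[0,0,0],[0,0,0],[0,0,0],[0,0,0]], jaw=[0.2,0.2,0.2,0.2,0.2,0.2,0.2,0.2])

```text
time_s: 6.9
tool_pos: [0.6405, -0.274, 0.2879]
tool_rot: [180.0, -0.0, -0.0]
force: [-0.7, -0.5, -0.7]
grip_width: 0.0331
grasp_force: 20.0
```

Request:
send_rows(xyz=[[0,0,0.001],[0,0,0],[0,0,0],[0,0,0],[0,0,-0.02],[0,0,-0.03],[0,0,-0.01]], rotation=[[0,0,0],[0,0,0],[0,0,0],[0,0,0],[0,0,0],[0,0,0],[0,0,0]], jaw=[0.2,0.63,0.63,0.63,0.63,0.63,0.63])

```text
time_s: 7.6
tool_pos: [0.6412, -0.2741, 0.3498]
tool_rot: [179.9, -0.2, -0.0]
force: [0.5, 0.0, 1.0]
grip_width: 0.0547
grasp_force: 0.0
```

```bash
cat > caps.py <<'E'
from h import *
def caps(zc,box,f=None):
    t=shot("top",f);im=t["image"].astype(int);hsv=cv2.cvtColor(t["image"],cv2.COLOR_BGR2HSV)
    m=((im.min(2)>140)&(hsv[...,1]<45)).astype(np.uint8)
    n,l,st,ce=cv2.connectedComponentsWithStats(m)
    for i in range(1,n):
        if 60<st[i][4]<260 and box[0]<ce[i][0]<box[1] and 160<ce[i][1]<275 and max(st[i][2:4])<22:
            print("cap px",ce[i].round(1),"area",st[i][4],"wh",st[i][2:4],"xy",onplane(t,ce[i],zc)[:2].round(4))
E
python3 - <<'E'
from caps import *
print("carrier");caps(.102,(215,340),"pics/t1.png");print("shaker");caps(.132,(345,400));print(env.get_obs()["tool_pos"].round(4))
E
```

```text
carrier
cap px [292.3 215.1] area 158 wh [14 15] xy [ 0.5128 -0.0474]
cap px [260.6 232.1] area 154 wh [14 15] xy [0.4638 0.037 ]
cap px [285.2 239.4] area 157 wh [14 14] xy [ 0.4461 -0.0299]
shaker
cap px [377.  249.6] area 101 wh [11 12] xy [ 0.4238 -0.2704]
[ 0.641  -0.274   0.3487]
```

View pics/t1.png

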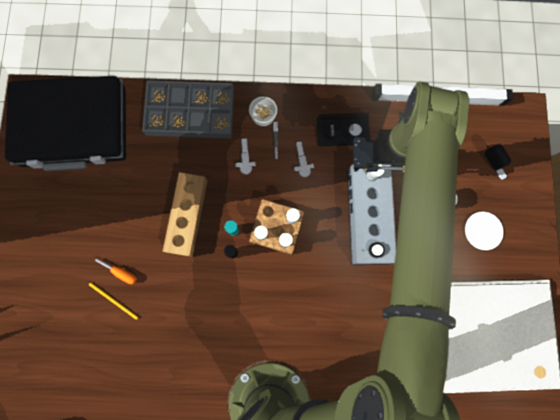

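The first vial stands in hole 3 (px ~375,172, partly hidden by the gripper). The carrier hasn't moved, with caps left at (292,215), (261,232) and (285,239). Next is the one at (0.5125,-0.047).

Request:
send_rows(xyz=[[-0.021,-0.038,0],[-0.021,-0.038,0],[-0.021,-0.038,0],[-0.021,-0.038,0],[-0.021,-0.038,0],[-0.022,-0.037,0],[0,0,0.02],[0,0,0.03],[0,0,0.025],[0,0,0.015],[0,0,0],[0,0,0],[0,0,0],[0,0,0],[0,0,0]], rotation=[[0,0,0],[0,0,0],[0,0,0],[0,0,0],[0,0,0],[0,0,0],[0,0,0],[0,0,0],[0,0,0],[0,0,0],[0,0,0],[0,0,0],[0,0,0],[0,0,0],[0,0,0]], jaw=[0.63,0.63,0.63,0.63,0.63,0.63,0.63,0.63,0.63,0.63,0.63,0.2,0.2,0.2,0.2], newtons=20)

```text
time_s: 9.2
tool_pos: [0.5139, -0.0471, 0.2577]
tool_rot: [180.0, -0.1, -0.0]
force: [-0.0, 0.5, 3.1]
grip_width: 0.0337
grasp_force: 20.0
```

Request:
send_rows(xyz=[[0,0,-0.015],[0,0,-0.025],[0,0,-0.03],[0,0,-0.03],[0,0,-0.03],[0.0125,0.038,0],[0.0125,0.038,0],[0.0125,0.038,0],[0.0125,0.038,0],[0.0125,0.038,0],[0.0125,0.039,0],[0,0,0],[0,0,0.02],[0,0,0.02],[0,0,0.015],[0,0,0.005],[0,0,0.005],[0,0,0.005],[0,0,0]], rotation=[[0,0,0],[0,0,0],[0,0,0],[0,0,0],[0,0,0],[0,0,0],[0,0,0],[0,0,0],[0,0,0],[0,0,0],[0,0,0],[0,0,0],[0,0,0],[0,0,0],[0,0,0],[0,0,0],[0,0,0],[0,0,0],[0,0,0]], jaw=[0.2,0.2,0.2,0.2,0.2,0.2,0.2,0.2,0.2,0.2,0.2,0.2,0.2,0.2,0.2,0.2,0.2,0.2,0.2])

```text
time_s: 11.1
tool_pos: [0.5886, -0.2752, 0.3169]
tool_rot: [-179.9, -0.0, 0.0]
force: [0.3, 0.7, -1.6]
grip_width: 0.0337
grasp_force: 20.0
```

Request:
send_rows(xyz=[[0,0,0.006],[0,0,0.006],[0,0,0.006],[0,0,0.005],[0,0,0.003],[0,0,0.002],[0,0,0.002],[0,0,0]], rotation=[[0,0,0],[0,0,0],[0,0,0],[0,0,0],[0,0,0],[0,0,0],[0,0,0],[0,0,0]], jaw=[0.2,0.2,0.2,0.2,0.2,0.2,0.2,0.2])

```text
time_s: 11.9
tool_pos: [0.5887, -0.2754, 0.2877]
tool_rot: [-180.0, -0.0, 0.0]
force: [-1.9, 5.0, 6.0]
grip_width: 0.0331
grasp_force: 20.0
```

Request:
send_rows(xyz=[[0,0,0],[0,0,0],[0,0,0],[0,0,-0.02],[0,0,-0.03],[0,0,-0.01]], rotation=[[0,0,0],[0,0,0],[0,0,0],[0,0,0],[0,0,0],[0,0,0]], jaw=[0.63,0.63,0.63,0.63,0.63,0.63])

```text
time_s: 12.5
tool_pos: [0.589, -0.2771, 0.3496]
tool_rot: [179.8, -0.2, -0.1]
force: [-0.3, -0.2, 0.6]
grip_width: 0.0544
grasp_force: 0.0
```

```bash
cat > look.py <<'E'
from caps import *
print("carrier");caps(.102,(215,340));print("shaker");caps(.132,(345,400));print("rack");caps(.107,(155,212));print(env.get_obs()["tool_pos"].round(4))
E
python3 look.py
```

```text
carrier
cap px [260.7 232.1] area 153 wh [14 15] xy [0.4639 0.0369]
cap px [285.3 239.5] area 156 wh [14 14] xy [ 0.446  -0.0299]
shaker
cap px [377.  249.5] area 100 wh [11 12] xy [ 0.424  -0.2703]
rack
[ 0.5883 -0.2765  0.3468]
```

Request:
send_rows(xyz=[[-0.0155,-0.039,0],[-0.0155,-0.039,0],[-0.0155,-0.039,0],[-0.0155,-0.039,0],[-0.0155,-0.039,0],[-0.0155,-0.039,0],[-0.0155,-0.039,0],[-0.0155,-0.039,0],[0,0,0.02],[0,0,0.03],[0,0,0.025],[0,0,0.015],[0,0,0],[0,0,0],[0,0,0],[0,0,0],[0,0,0]], rotation=[[0,0,0],[0,0,0],[0,0,0],[0,0,0],[0,0,0],[0,0,0],[0,0,0],[0,0,0],[0,0,0],[0,0,0],[0,0,0],[0,0,0],[0,0,0],[0,0,0],[0,0,0],[0,0,0],[0,0,0]], jaw=[0.63,0.63,0.63,0.63,0.63,0.63,0.63,0.63,0.63,0.63,0.63,0.63,0.63,0.2,0.2,0.2,0.2])

```text
time_s: 14.35
tool_pos: [0.4648, 0.0361, 0.2575]
tool_rot: [180.0, -0.1, -0.0]
force: [-1.0, 0.7, 0.8]
grip_width: 0.0332
grasp_force: 20.0
```

Request:
send_rows(xyz=[[0,0,-0.015],[0,0,-0.025],[0,0,-0.03],[0,0,-0.03],[0,0,-0.03],[0.009,0.039,0],[0.009,0.039,0],[0.009,0.039,0],[0.009,0.039,0],[0.009,0.039,0],[0.009,0.039,0],[0.009,0.039,0],[0.009,0.04,0],[0,0,0],[0,0,0.025],[0,0,0.025],[0,0,0.01],[0,0,0.005],[0,0,0.005],[0,0,0]], rotation=[[0,0,0],[0,0,0],[0,0,0],[0,0,0],[0,0,0],[0,0,0],[0,0,0],[0,0,0],[0,0,0],[0,0,0],[0,0,0],[0,0,0],[0,0,0],[0,0,0],[0,0,0],[0,0,0],[0,0,0],[0,0,0],[0,0,0],[0,0,0]], jaw=[0.2,0.2,0.2,0.2,0.2,0.2,0.2,0.2,0.2,0.2,0.2,0.2,0.2,0.2,0.2,0.2,0.2,0.2,0.2,0.2])

```text
time_s: 16.35
tool_pos: [0.5366, -0.2769, 0.3171]
tool_rot: [180.0, -0.0, 0.0]
force: [-0.2, 1.0, -2.4]
grip_width: 0.0332
grasp_force: 20.0
```

Request:
send_rows(xyz=[[0,0,0.006],[0,0,0.006],[0,0,0.006],[0,0,0.005],[0,0,0.003],[0,0,0.002],[0,0,0.002],[0,0,0]], rotation=[[0,0,0],[0,0,0],[0,0,0],[0,0,0],[0,0,0],[0,0,0],[0,0,0],[0,0,0]], jaw=[0.2,0.2,0.2,0.2,0.2,0.2,0.2,0.2])

```text
time_s: 17.15
tool_pos: [0.5368, -0.2769, 0.2875]
tool_rot: [180.0, -0.1, -0.0]
force: [-0.4, 0.9, 3.2]
grip_width: 0.0333
grasp_force: 20.0
```

Request:
send_rows(xyz=[[0,0,0],[0,0,0],[0,0,0],[0,0,-0.02],[0,0,-0.03],[0,0,-0.01]], rotation=[[0,0,0],[0,0,0],[0,0,0],[0,0,0],[0,0,0],[0,0,0]], jaw=[0.63,0.63,0.63,0.63,0.63,0.63])

```text
time_s: 17.75
tool_pos: [0.5372, -0.2772, 0.3496]
tool_rot: [179.9, -0.2, -0.0]
force: [0.4, -0.3, 0.5]
grip_width: 0.0548
grasp_force: 0.0
```

```bash
python3 look.py
```

```text
carrier
cap px [285.3 239.6] area 153 wh [14 14] xy [ 0.4458 -0.0301]
shaker
cap px [377.  249.5] area 100 wh [11 12] xy [ 0.424  -0.2703]
rack
[ 0.5364 -0.2771  0.3469]
```

Request:
send_rows(xyz=[[-0.015,-0.041,0],[-0.015,-0.041,0],[-0.015,-0.041,0],[-0.015,-0.041,0],[-0.015,-0.041,0],[-0.015,-0.041,0],[0,0,0.02],[0,0,0.03],[0,0,0.025],[0,0,0.015],[0,0,0],[0,0,0],[0,0,0],[0,0,0],[0,0,0]], rotation=[[0,0,0],[0,0,0],[0,0,0],[0,0,0],[0,0,0],[0,0,0],[0,0,0],[0,0,0],[0,0,0],[0,0,0],[0,0,0],[0,0,0],[0,0,0],[0,0,0],[0,0,0]], jaw=[0.63,0.63,0.63,0.63,0.63,0.63,0.63,0.63,0.63,0.63,0.63,0.2,0.2,0.2,0.2])

```text
time_s: 19.4
tool_pos: [0.4468, -0.031, 0.2574]
tool_rot: [180.0, -0.1, -0.0]
force: [-0.7, -0.0, 1.5]
grip_width: 0.0336
grasp_force: 20.0
```

Request:
send_rows(xyz=[[0,0,-0.015],[0,0,-0.025],[0,0,-0.03],[0,0,-0.03],[0,0,-0.03],[0.006,0.041,0],[0.006,0.041,0],[0.006,0.041,0],[0.006,0.041,0],[0.006,0.041,0],[0.006,0.041,0],[0.002,0.002,0],[0,0,0],[0,0,0.025],[0,0,0.025],[0,0,0.01],[0,0,0.005],[0,0,0.005],[0,0,0]], rotation=[[0,0,0],[0,0,0],[0,0,0],[0,0,0],[0,0,0],[0,0,0],[0,0,0],[0,0,0],[0,0,0],[0,0,0],[0,0,0],[0,0,0],[0,0,0],[0,0,0],[0,0,0],[0,0,0],[0,0,0],[0,0,0],[0,0,0]], jaw=[0.2,0.2,0.2,0.2,0.2,0.2,0.2,0.2,0.2,0.2,0.2,0.2,0.2,0.2,0.2,0.2,0.2,0.2,0.2])

```text
time_s: 21.3
tool_pos: [0.4846, -0.2787, 0.3171]
tool_rot: [180.0, -0.0, 0.0]
force: [-0.8, -0.8, -1.0]
grip_width: 0.0331
grasp_force: 20.0
```

Request:
send_rows(xyz=[[0,0,0.006],[0,0,0.006],[0,0,0.006],[0,0,0.005],[0,0,0.003],[0,0,0.002],[0,0,0.002],[0,0,0]], rotation=[[0,0,0],[0,0,0],[0,0,0],[0,0,0],[0,0,0],[0,0,0],[0,0,0],[0,0,0]], jaw=[0.2,0.2,0.2,0.2,0.2,0.2,0.2,0.2])

```text
time_s: 22.1
tool_pos: [0.4849, -0.2789, 0.2875]
tool_rot: [180.0, -0.1, -0.0]
force: [-0.2, 0.2, 2.7]
grip_width: 0.0334
grasp_force: 20.0
```

Request:
send_rows(xyz=[[0,0,0],[0,0,0],[0,0,0],[0,0,-0.02],[0,0,-0.03],[0,0,-0.01],[0,-0.04,0],[0,-0.04,0],[0,-0.04,0],[0,-0.04,0],[0,-0.04,0],[0,-0.04,0]], rotation=[[0,0,0],[0,0,0],[0,0,0],[0,0,0],[0,0,0],[0,0,0],[0,0,0],[0,0,0],[0,0,0],[0,0,0],[0,0,0],[0,0,0]], jaw=[0.63,0.63,0.63,0.63,0.63,0.63,0.0,0.0,0.0,0.0,0.0,0.0])

```text
time_s: 23.3
tool_pos: [0.4841, -0.0374, 0.3464]
tool_rot: [180.0, 0.0, -0.0]
force: [1.0, 0.1, -0.2]
grip_width: 0.0145
grasp_force: 0.0
```

```bash
python3 look.py; python3 - <<'E'
from h import *
s=shot("side");H=[[.484,-.2784],[.536,-.2763],[.588,-.2742],[.6402,-.272]]
x0,y0=266,170
o=cv2.resize(s["image"][y0:y0+130,x0:x0+150],None,fx=4.4,fy=4.4,interpolation=2)
for h in H:
    c=[[h[0]+.017*np.cos(a),h[1]+.017*np.sin(a),.135] for a in np.arange(0,6.28,.3)]
    for p in proj(s,c): cv2.circle(o,tuple(int(v) for v in ((p-[x0,y0]+.5)*4.4)),1,(0,0,255),-1)
cv2.imwrite("pics/crop6.png",o)
E
```

```text
carrier
shaker
cap px [379.1 207.8] area 122 wh [13 13] xy [ 0.5353 -0.277 ]
cap px [377.1 249.5] area 97 wh [11 10] xy [ 0.424  -0.2705]
rack
[ 0.4843 -0.0359  0.3466]
```

View pics/crop6.png

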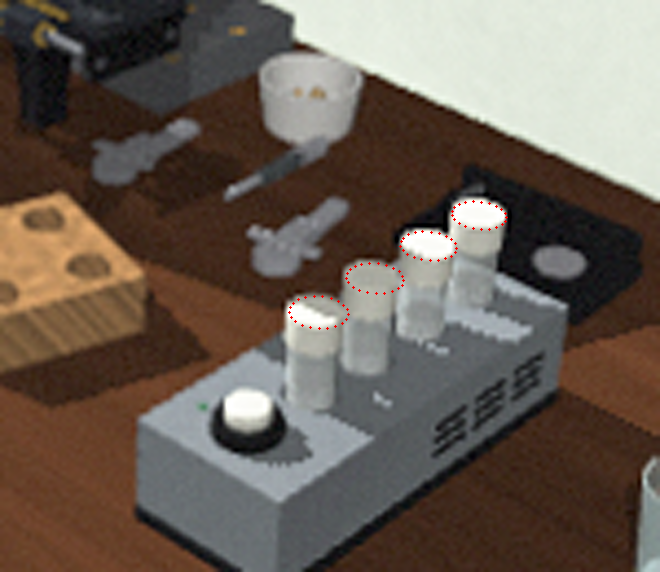

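All four caps match the predicted seated height of 135 mm (red rims), so every vial is home and the carrier is empty. Now the button, at (0.4275,-0.281) with its top at about 0.09 m, with the jaws shut.

Request:
send_rows(xyz=[[-0.009,0.04,0],[-0.009,0.04,0],[-0.009,0.04,0],[-0.01,0.04,0],[-0.01,0.041,0],[-0.01,0.042,0],[0,0,0.02],[0,0,0.02],[0,0,0.015],[0,0,0.01],[0,0,0]], rotation=[[0,0,0],[0,0,0],[0,0,0],[0,0,0],[0,0,0],[0,0,0],[0,0,0],[0,0,0],[0,0,0],[0,0,0],[0,0,0]], jaw=[0,0,0,0,0,0,0,0,0,0,0])

```text
time_s: 24.6
tool_pos: [0.4263, -0.283, 0.2803]
tool_rot: [-179.9, 0.1, -0.1]
force: [0.5, 0.1, 0.2]
grip_width: 0.0002
grasp_force: 0.0
```

Request:
send_rows(xyz=[[0,0,0.003],[0,0,0.003],[0,0,0.002],[0,0,0]], rotation=[[0,0,0],[0,0,0],[0,0,0],[0,0,0]], jaw=[0,0,0,0])

```text
time_s: 25.0
tool_pos: [0.4275, -0.2825, 0.2744]
tool_rot: [179.9, -0.0, -0.0]
force: [-2.6, -2.0, 4.2]
grip_width: 0.0007
grasp_force: 2.2
```

Request:
send_rows(xyz=[[0,0,0.002],[0,0,0.002],[0,0,0.001],[0,0,0]], rotation=[[0,0,0],[0,0,0],[0,0,0],[0,0,0]], jaw=[0,0,0,0])

```text
time_s: 25.4
tool_pos: [0.4278, -0.2824, 0.2731]
tool_rot: [179.8, 0.0, -0.0]
force: [-10.4, 4.2, 29.4]
grip_width: 0.0006
grasp_force: 14.8
```

```bash
python3 - <<'E'
from h import *
s=shot("side");print(env.get_obs()["force"])
o=cv2.resize(s["image"][220:300,280:380],None,fx=7,fy=7,interpolation=2);cv2.imwrite("pics/crop7.png",o)
for z in(.085,.091,.0975): print(z,proj(s,[.4275,-.2812,z]))
E
```

```text
[-10.35036258   4.02651666  28.49977474]
0.085 [[322.61148971 265.63509268]]
0.091 [[322.69938255 263.72499311]]
0.0975 [[322.79494771 261.64431128]]
```

View pics/crop7.png

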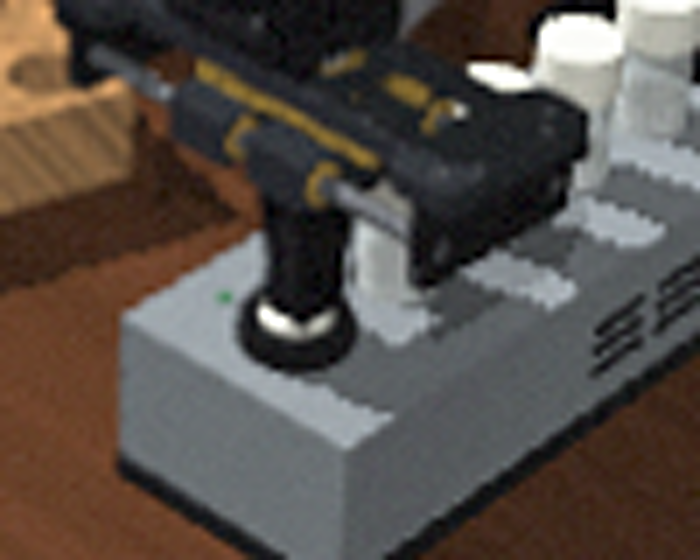

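The button is squeezed down into its black housing. Force rose from 4 to 29 N over only 1.3 mm, so it has bottomed out. Releasing now and moving above the hole-0 vial.

Request:
send_rows(xyz=[[0,0,-0.005],[0,0,-0.013],[0,0,-0.03],[0,0,-0.03],[0,0,0],[0,0,0]], rotation=[[0,0,0],[0,0,0],[0,0,0],[0,0,0],[0,0,0],[0,0,0]], jaw=[0,0,0,0,0.63,0.63])

```text
time_s: 26.05
tool_pos: [0.4277, -0.2816, 0.3472]
tool_rot: [180.0, -0.1, 0.0]
force: [-0.3, -0.1, -0.6]
grip_width: 0.0098
grasp_force: 0.0
```

```bash
python3 look.py;python3 - <<'E'
from h import *
s=shot("side");im=s["image"][245:285,305:345].astype(int);m=im.min(2)>160
ys,xs=np.nonzero(m);print("side white",len(ys),ys.min()+245,ys.max()+245,xs.min()+305,xs.max()+305)
a=cv2.imread("pics/side0.png")[245:285,305:345].astype(int);ys,xs=np.nonzero(a.min(2)>160);print("before",len(ys),ys.min()+245,ys.max()+245,xs.min()+305,xs.max()+305)
E
```

```text
carrier
shaker
rack
[ 0.427  -0.2815  0.3454]
side white 278 245 283 305 344
before 186 246 278 305 344
```

```bash
python3 - <<'E'
from h import *
s=shot("side")["image"];a=cv2.imread("pics/side0.png")
for n,i in(("before",a),("now",s)): print(n,i[252:282,320:325].astype(int).min(2).mean(1).round().astype(int).tolist())
E
```

```text
before [158, 158, 157, 157, 156, 154, 193, 243, 249, 247, 248, 249, 234, 188, 172, 136, 69, 25, 25, 17, 16, 73, 126, 158, 155, 137, 105, 67, 50, 51]
now [158, 158, 157, 157, 156, 155, 194, 243, 249, 248, 247, 250, 236, 190, 173, 139, 67, 25, 24, 21, 18, 73, 127, 157, 160, 159, 154, 144, 127, 110]
```

Request:
send_rows(xyz=[[0.028,-0.0015,0],[0.029,-0.0015,0],[0,0,0],[0,0,0.02],[0,0,0.025],[0,0,0.015],[0,0,0],[0,0,0],[0,0,0],[0,0,0],[0,0,0]], rotation=[[0,0,0],[0,0,0],[0,0,0],[0,0,0],[0,0,0],[0,0,0],[0,0,0],[0,0,0],[0,0,0],[0,0,0],[0,0,0]], jaw=[0.63,0.63,0.63,0.63,0.63,0.63,0.63,0.2,0.2,0.2,0.2])

```text
time_s: 27.4
tool_pos: [0.4848, -0.2791, 0.2878]
tool_rot: [179.9, -0.1, -0.0]
force: [-0.5, 0.5, 1.4]
grip_width: 0.0336
grasp_force: 20.0
```

The button profile matches the one before the press, so it came back up: about 97.5 mm up against 91 mm pressed, which is the full travel. Carrying this vial to the rack's far hole at (0.5947,0.2482).

Request:
send_rows(xyz=[[0,0,-0.02],[0,0,-0.03],[0,0,-0.03],[0,0,-0.03],[0.0085,-0.0405,0],[0.0085,-0.0405,0],[0.0085,-0.0405,0],[0.0085,-0.0405,0],[0.0085,-0.0405,0],[0.0085,-0.0405,0],[0.0085,-0.0405,0],[0.0085,-0.0405,0],[0.0085,-0.0405,0],[0.0085,-0.0405,0],[0.0085,-0.0405,0],[0.0085,-0.0405,0],[0.0085,-0.0405,0],[0,0,0],[0,0,0]], rotation=[[0,0,0],[0,0,0],[0,0,0],[0,0,0],[0,0,0],[0,0,0],[0,0,0],[0,0,0],[0,0,0],[0,0,0],[0,0,0],[0,0,0],[0,0,0],[0,0,0],[0,0,0],[0,0,0],[0,0,0],[0,0,0],[0,0,0]], jaw=[0.2,0.2,0.2,0.2,0.2,0.2,0.2,0.2,0.2,0.2,0.2,0.2,0.2,0.2,0.2,0.2,0.2,0.2,0.2])

```text
time_s: 29.3
tool_pos: [0.5945, 0.2489, 0.3964]
tool_rot: [-180.0, 0.1, 0.2]
force: [0.4, -0.2, -1.8]
grip_width: 0.0333
grasp_force: 20.0
```

```bash
python3 - <<'E'
from h import *
s=shot("side");p=env.get_obs()["tool_pos"];z=p[2]-.2477
print(p.round(4),z)
R=[[.44,.2685],[.4916,.2617],[.5432,.255],[.5947,.2482]]
x0,y0=195,115
im=cv2.resize(s["image"][y0:y0+100,x0:x0+110],None,fx=6,fy=6,interpolation=2)
def ring(c,r,z,col):
    for u in proj(s,[[c[0]+r*np.cos(a),c[1]+r*np.sin(a),z] for a in np.arange(0,6.28,.25)]): cv2.circle(im,tuple(int(v) for v in (u-[x0,y0]+.5)*6),1,col,-1)
ring(p,.015,z,(0,0,255))
for r in R: ring(r,.017,.05,(0,255,0))
cv2.imwrite("pics/crop8.png",im)
E
```

```text
[0.5951 0.2472 0.3964] 0.14868564530638642
```

View pics/crop8.png

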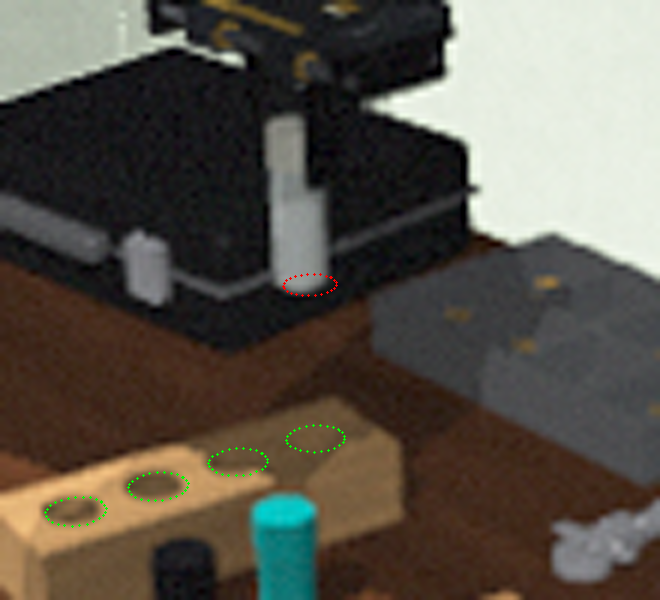

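The green rims sit on the rack's holes. The held foot shows about 1 px left of its prediction, the same bias as at the shaker. I'll nudge 1 mm in x and y and lower gently into the mouth.

Request:
send_rows(xyz=[[0.001,0.001,0.03],[0,0,0.03],[0,0,0.02],[0,0,0.01],[0,0,0.005],[0,0,0.005],[0,0,0.005],[0,0,0]], rotation=[[0,0,0],[0,0,0],[0,0,0],[0,0,0],[0,0,0],[0,0,0],[0,0,0],[0,0,0]], jaw=[0.2,0.2,0.2,0.2,0.2,0.2,0.2,0.2])

```text
time_s: 30.15
tool_pos: [0.5961, 0.2464, 0.2918]
tool_rot: [180.0, -0.0, -0.0]
force: [-0.1, 0.4, -1.6]
grip_width: 0.0334
grasp_force: 20.0
```

Request:
send_rows(xyz=[[0,0,0.006],[0,0,0.006],[0,0,0.006],[0,0,0.005],[0,0,0.003],[0,0,0.002],[0,0,0.002],[0,0,0]], rotation=[[0,0,0],[0,0,0],[0,0,0],[0,0,0],[0,0,0],[0,0,0],[0,0,0],[0,0,0]], jaw=[0.2,0.2,0.2,0.2,0.2,0.2,0.2,0.2])

```text
time_s: 30.95
tool_pos: [0.5964, 0.2466, 0.2628]
tool_rot: [180.0, -0.1, -0.0]
force: [-0.2, -1.3, 4.1]
grip_width: 0.0334
grasp_force: 20.0
```

Request:
send_rows(xyz=[[0,0,0],[0,0,0],[0,0,0],[0,0,-0.025],[0,0,-0.03],[0,0,-0.03],[-0.0045,0.04,0],[-0.0045,0.04,0],[-0.0045,0.04,0],[-0.0045,0.04,0],[-0.0045,0.04,0],[-0.0045,0.04,0],[-0.0045,0.04,0],[-0.0045,0.04,0],[-0.0045,0.04,0],[-0.0045,0.04,0],[-0.0045,0.04,0],[-0.0045,0.04,0],[-0.0045,0.04,0],[-0.001,0.0035,0]], rotation=[[0,0,0],[0,0,0],[0,0,0],[0,0,0],[0,0,0],[0,0,0],[0,0,0],[0,0,0],[0,0,0],[0,0,0],[0,0,0],[0,0,0],[0,0,0],[0,0,0],[0,0,0],[0,0,0],[0,0,0],[0,0,0],[0,0,0],[0,0,0]], jaw=[0.63,0.63,0.63,0.63,0.63,0.63,0.63,0.63,0.63,0.63,0.63,0.63,0.63,0.63,0.63,0.63,0.63,0.63,0.63,0.63])

```text
time_s: 32.95
tool_pos: [0.5342, -0.2842, 0.346]
tool_rot: [179.8, 0.1, -0.6]
force: [-0.5, -0.3, -1.0]
grip_width: 0.0549
grasp_force: 0.0
```

```bash
python3 look.py
```

```text
carrier
shaker
cap px [377.  249.6] area 101 wh [11 12] xy [ 0.4238 -0.2704]
rack
[ 0.5365 -0.2765  0.3464]
```

Request:
send_rows(xyz=[[0,0,0],[0,0,0.02],[0,0,0.025],[0,0,0.015],[0,0,0],[0,0,0],[0,0,0],[0,0,0],[0,0,0]], rotation=[[0,0,0],[0,0,0],[0,0,0],[0,0,0],[0,0,0],[0,0,0],[0,0,0],[0,0,0],[0,0,0]], jaw=[0.63,0.63,0.63,0.63,0.63,0.2,0.2,0.2,0.2])

```text
time_s: 34.0
tool_pos: [0.5368, -0.277, 0.2878]
tool_rot: [180.0, -0.1, -0.0]
force: [-0.1, 1.4, 2.2]
grip_width: 0.0333
grasp_force: 20.0
```

Request:
send_rows(xyz=[[0,0,-0.02],[0,0,-0.03],[0,0,-0.03],[0,0,-0.03],[0.008,-0.0405,0],[0,-0.041,0],[0,-0.041,0],[0,-0.041,0],[0,-0.041,0],[0,-0.041,0],[0,-0.041,0],[0,-0.041,0],[0,-0.041,0],[0,-0.041,0],[0,-0.041,0],[0,-0.04,0],[0,-0.04,0],[0,0,0],[0,0,0]], rotation=[[0,0,0],[0,0,0],[0,0,0],[0,0,0],[0,0,0],[0,0,0],[0,0,0],[0,0,0],[0,0,0],[0,0,0],[0,0,0],[0,0,0],[0,0,0],[0,0,0],[0,0,0],[0,0,0],[0,0,0],[0,0,0],[0,0,0]], jaw=[0.2,0.2,0.2,0.2,0.2,0.2,0.2,0.2,0.2,0.2,0.2,0.2,0.2,0.2,0.2,0.2,0.2,0.2,0.2])

```text
time_s: 35.9
tool_pos: [0.544, 0.2548, 0.3967]
tool_rot: [-180.0, 0.0, 0.2]
force: [0.4, -1.2, -1.2]
grip_width: 0.0334
grasp_force: 20.0
```

Request:
send_rows(xyz=[[0,0,0.03],[0,0,0.03],[0,0,0.02],[0,0,0.01],[0,0,0.005],[0,0,0.005],[0,0,0.005],[0,0,0]], rotation=[[0,0,0],[0,0,0],[0,0,0],[0,0,0],[0,0,0],[0,0,0],[0,0,0],[0,0,0]], jaw=[0.2,0.2,0.2,0.2,0.2,0.2,0.2,0.2])

```text
time_s: 36.7
tool_pos: [0.5446, 0.2534, 0.2918]
tool_rot: [180.0, -0.0, -0.0]
force: [-0.4, 0.3, -1.1]
grip_width: 0.0333
grasp_force: 20.0
```

Request:
send_rows(xyz=[[0,0,0.006],[0,0,0.006],[0,0,0.006],[0,0,0.005],[0,0,0.003],[0,0,0.002],[0,0,0.002],[0,0,0]], rotation=[[0,0,0],[0,0,0],[0,0,0],[0,0,0],[0,0,0],[0,0,0],[0,0,0],[0,0,0]], jaw=[0.2,0.2,0.2,0.2,0.2,0.2,0.2,0.2])

```text
time_s: 37.5
tool_pos: [0.5449, 0.2537, 0.2627]
tool_rot: [180.0, -0.1, -0.0]
force: [-1.1, 0.3, 4.8]
grip_width: 0.0328
grasp_force: 19.9
```

Request:
send_rows(xyz=[[0,0,0],[0,0,0],[0,0,0],[0,0,-0.025],[0,0,-0.03],[0,0,-0.03],[0.0035,0.041,0],[0.0035,0.041,0],[0.0035,0.041,0],[0.0035,0.041,0],[0.0035,0.041,0],[0.0035,0.041,0],[0.0035,0.041,0],[0.0035,0.041,0],[0.0035,0.041,0],[0.0035,0.041,0],[0.0035,0.041,0],[0.0035,0.041,0],[0.002,0.0375,0],[0,0,0]], rotation=[[0,0,0],[0,0,0],[0,0,0],[0,0,0],[0,0,0],[0,0,0],[0,0,0],[0,0,0],[0,0,0],[0,0,0],[0,0,0],[0,0,0],[0,0,0],[0,0,0],[0,0,0],[0,0,0],[0,0,0],[0,0,0],[0,0,0],[0,0,0]], jaw=[0.63,0.63,0.63,0.63,0.63,0.63,0.63,0.63,0.63,0.63,0.63,0.63,0.63,0.63,0.63,0.63,0.63,0.63,0.63,0.63])

```text
time_s: 39.5
tool_pos: [0.5868, -0.2839, 0.3455]
tool_rot: [179.8, 0.1, -0.6]
force: [-1.1, -1.3, -0.8]
grip_width: 0.0545
grasp_force: 0.0
```

Request:
send_rows(xyz=[[0,0,0],[0,0,0.02],[0,0,0.025],[0,0,0.015],[0,0,0],[0,0,0],[0,0,0],[0,0,0],[0,0,0]], rotation=[[0,0,0],[0,0,0],[0,0,0],[0,0,0],[0,0,0],[0,0,0],[0,0,0],[0,0,0],[0,0,0]], jaw=[0.63,0.63,0.63,0.63,0.63,0.2,0.2,0.2,0.2])

```text
time_s: 40.4
tool_pos: [0.5888, -0.2758, 0.2879]
tool_rot: [180.0, -0.1, -0.0]
force: [-0.8, 0.6, 2.4]
grip_width: 0.0334
grasp_force: 20.0
```

Request:
send_rows(xyz=[[0,0,-0.02],[0,0,-0.03],[0,0,-0.03],[0,0,-0.03],[-0.0075,-0.0415,0],[-0.0075,-0.0415,0],[-0.0075,-0.0415,0],[-0.0075,-0.0415,0],[-0.0075,-0.0415,0],[-0.0075,-0.0415,0],[-0.0075,-0.0415,0],[-0.0075,-0.0415,0],[-0.0075,-0.0415,0],[-0.0075,-0.0415,0],[-0.0075,-0.0415,0],[-0.0075,-0.0415,0],[-0.0055,-0.038,0],[0,0,0],[0,0,0]], rotation=[[0,0,0],[0,0,0],[0,0,0],[0,0,0],[0,0,0],[0,0,0],[0,0,0],[0,0,0],[0,0,0],[0,0,0],[0,0,0],[0,0,0],[0,0,0],[0,0,0],[0,0,0],[0,0,0],[0,0,0],[0,0,0],[0,0,0]], jaw=[0.2,0.2,0.2,0.2,0.2,0.2,0.2,0.2,0.2,0.2,0.2,0.2,0.2,0.2,0.2,0.2,0.2,0.2,0.2])

```text
time_s: 42.3
tool_pos: [0.4925, 0.261, 0.3968]
tool_rot: [180.0, -0.0, 0.2]
force: [-0.5, -0.9, -0.8]
grip_width: 0.0336
grasp_force: 20.0
```

Request:
send_rows(xyz=[[0,0,0.03],[0,0,0.03],[0,0,0.02],[0,0,0.01],[0,0,0.005],[0,0,0.005],[0,0,0.005],[0,0,0]], rotation=[[0,0,0],[0,0,0],[0,0,0],[0,0,0],[0,0,0],[0,0,0],[0,0,0],[0,0,0]], jaw=[0.2,0.2,0.2,0.2,0.2,0.2,0.2,0.2])

```text
time_s: 43.1
tool_pos: [0.4931, 0.2599, 0.2917]
tool_rot: [180.0, -0.0, -0.0]
force: [0.5, -0.1, -1.4]
grip_width: 0.0332
grasp_force: 20.0
```

Request:
send_rows(xyz=[[0,0,0.006],[0,0,0.006],[0,0,0.006],[0,0,0.005],[0,0,0.003],[0,0,0.002],[0,0,0.002],[0,0,0]], rotation=[[0,0,0],[0,0,0],[0,0,0],[0,0,0],[0,0,0],[0,0,0],[0,0,0],[0,0,0]], jaw=[0.2,0.2,0.2,0.2,0.2,0.2,0.2,0.2])

```text
time_s: 43.9
tool_pos: [0.4935, 0.2603, 0.2628]
tool_rot: [180.0, -0.1, -0.0]
force: [-0.8, -1.5, 4.7]
grip_width: 0.0336
grasp_force: 20.0
```

Request:
send_rows(xyz=[[0,0,0],[0,0,0],[0,0,0],[0,0,-0.025],[0,0,-0.03],[0,0,-0.03],[0.0105,0.038,0],[0.0105,0.038,0],[0.0105,0.038,0],[0.0105,0.038,0],[0.0105,0.038,0],[0.0105,0.038,0],[0.0105,0.038,0],[0.0105,0.038,0],[0.0105,0.038,0],[0.0105,0.038,0],[0.0105,0.038,0],[0.0105,0.038,0],[0.0105,0.038,0],[0.011,0.04,0]], rotation=[[0,0,0],[0,0,0],[0,0,0],[0,0,0],[0,0,0],[0,0,0],[0,0,0],[0,0,0],[0,0,0],[0,0,0],[0,0,0],[0,0,0],[0,0,0],[0,0,0],[0,0,0],[0,0,0],[0,0,0],[0,0,0],[0,0,0],[0,0,0]], jaw=[0.63,0.63,0.63,0.63,0.63,0.63,0.63,0.63,0.63,0.63,0.63,0.63,0.63,0.63,0.63,0.63,0.63,0.63,0.63,0.63])

```text
time_s: 45.9
tool_pos: [0.6407, -0.2753, 0.3465]
tool_rot: [-180.0, 0.0, 0.0]
force: [0.5, 0.5, 1.1]
grip_width: 0.0549
grasp_force: 0.0
```

Request:
send_rows(xyz=[[0,0,0],[0,0,0],[0,0,0.02],[0,0,0.025],[0,0,0.015],[0,0,0],[0,0,0],[0,0,0],[0,0,0],[0,0,0]], rotation=[[0,0,0],[0,0,0],[0,0,0],[0,0,0],[0,0,0],[0,0,0],[0,0,0],[0,0,0],[0,0,0],[0,0,0]], jaw=[0.63,0.63,0.63,0.63,0.63,0.63,0.2,0.2,0.2,0.2])

```text
time_s: 46.9
tool_pos: [0.6408, -0.2739, 0.2879]
tool_rot: [180.0, -0.1, -0.0]
force: [-0.3, 0.8, 1.3]
grip_width: 0.0331
grasp_force: 20.0
```

Request:
send_rows(xyz=[[0,0,-0.02],[0,0,-0.03],[0,0,-0.03],[0,0,-0.03],[-0.0155,-0.0415,0],[-0.0155,-0.0415,0],[-0.0155,-0.0415,0],[-0.0155,-0.0415,0],[-0.0155,-0.0415,0],[-0.0155,-0.0415,0],[-0.0155,-0.0415,0],[-0.0155,-0.0415,0],[-0.0155,-0.0415,0],[-0.0155,-0.0415,0],[-0.0155,-0.0415,0],[-0.0155,-0.0415,0],[-0.013,-0.043,0],[0,0,0],[0,0,0]], rotation=[[0,0,0],[0,0,0],[0,0,0],[0,0,0],[0,0,0],[0,0,0],[0,0,0],[0,0,0],[0,0,0],[0,0,0],[0,0,0],[0,0,0],[0,0,0],[0,0,0],[0,0,0],[0,0,0],[0,0,0],[0,0,0],[0,0,0]], jaw=[0.2,0.2,0.2,0.2,0.2,0.2,0.2,0.2,0.2,0.2,0.2,0.2,0.2,0.2,0.2,0.2,0.2,0.2,0.2])

```text
time_s: 48.8
tool_pos: [0.4407, 0.2683, 0.397]
tool_rot: [180.0, -0.0, 0.2]
force: [1.1, -1.0, -1.2]
grip_width: 0.0337
grasp_force: 20.0
```

Request:
send_rows(xyz=[[0,0,0.03],[0,0,0.03],[0,0,0.02],[0,0,0.01],[0,0,0.005],[0,0,0.005],[0,0,0.005],[0,0,0]], rotation=[[0,0,0],[0,0,0],[0,0,0],[0,0,0],[0,0,0],[0,0,0],[0,0,0],[0,0,0]], jaw=[0.2,0.2,0.2,0.2,0.2,0.2,0.2,0.2])

```text
time_s: 49.6
tool_pos: [0.4417, 0.2669, 0.2917]
tool_rot: [180.0, -0.0, -0.0]
force: [0.5, 0.1, -0.6]
grip_width: 0.0333
grasp_force: 20.0
```

Request:
send_rows(xyz=[[0,0,0.006],[0,0,0.006],[0,0,0.006],[0,0,0.005],[0,0,0.003],[0,0,0.002],[0,0,0.002],[0,0,0]], rotation=[[0,0,0],[0,0,0],[0,0,0],[0,0,0],[0,0,0],[0,0,0],[0,0,0],[0,0,0]], jaw=[0.2,0.2,0.2,0.2,0.2,0.2,0.2,0.2])

```text
time_s: 50.4
tool_pos: [0.442, 0.2674, 0.2628]
tool_rot: [180.0, -0.1, -0.0]
force: [-1.1, -1.8, 5.4]
grip_width: 0.0333
grasp_force: 19.9
```

Released next, lifting clear and moving aside toward -y for the final check.

Request:
send_rows(xyz=[[0,0,0],[0,0,0],[0,0,0],[0,0,-0.025],[0,0,-0.03],[0,0,-0.03],[0,0,-0.03],[0.01,0.04,0],[0.01,0.04,0],[0.01,0.04,0],[0.01,0.04,0],[0.01,0.04,0],[0.01,0.04,0],[0.01,0.04,0],[0.01,0.04,0],[0.01,0.04,0],[0.01,0.04,0],[0,0,0],[0,0,0]], rotation=[[0,0,0],[0,0,0],[0,0,0],[0,0,0],[0,0,0],[0,0,0],[0,0,0],[0,0,0],[0,0,0],[0,0,0],[0,0,0],[0,0,0],[0,0,0],[0,0,0],[0,0,0],[0,0,0],[0,0,0],[0,0,0],[0,0,0]], jaw=[0.63,0.63,0.63,0.63,0.63,0.63,0.63,0.63,0.63,0.63,0.63,0.63,0.63,0.63,0.63,0.63,0.63,0.63,0.63])

```text
time_s: 52.3
tool_pos: [0.5414, -0.1341, 0.3762]
tool_rot: [-179.9, 0.0, -0.1]
force: [-0.0, 0.9, -0.3]
grip_width: 0.0547
grasp_force: 0.0
```

```bash
python3 - <<'E'
from h import *
t=shot("top");s=shot("side")
R=[[.4415,.2675],[.4925,.2605],[.544,.254],[.5955,.247]]
def mk(c,x0,y0,w,h,k):
    im=cv2.resize(c["image"][y0:y0+h,x0:x0+w],None,fx=k,fy=k,interpolation=2)
    for r in R:
        for u in proj(c,[[r[0]+.017*np.cos(a),r[1]+.017*np.sin(a),.11] for a in np.arange(0,6.28,.25)]): cv2.circle(im,tuple(int(v) for v in (u-[x0,y0]+.5)*k),1,(0,0,255),-1)
    return im
a=mk(t,150,165,70,100,5.5);b=mk(s,185,160,70,100,5.5)
cv2.imwrite("pics/crop9.png",np.hstack([a,b]));cv2.imwrite("pics/tend.png",t["image"])
E
```

```text
(no output)
```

View pics/crop9.png

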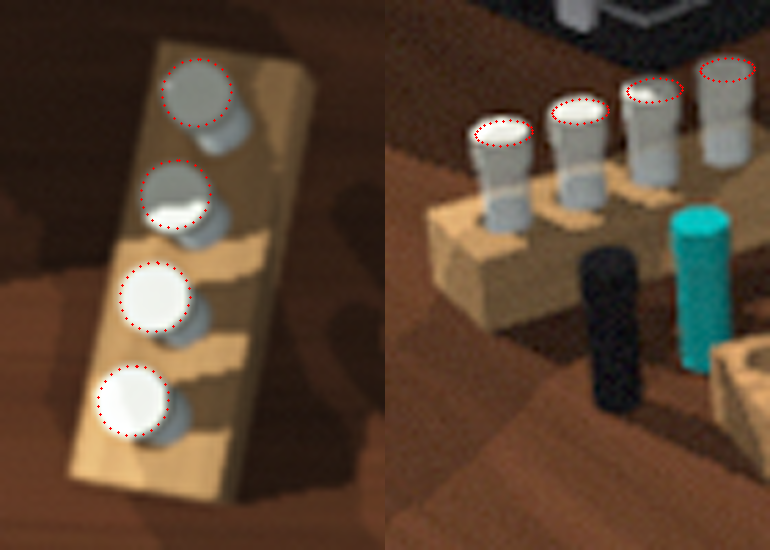

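View pics/tend.png

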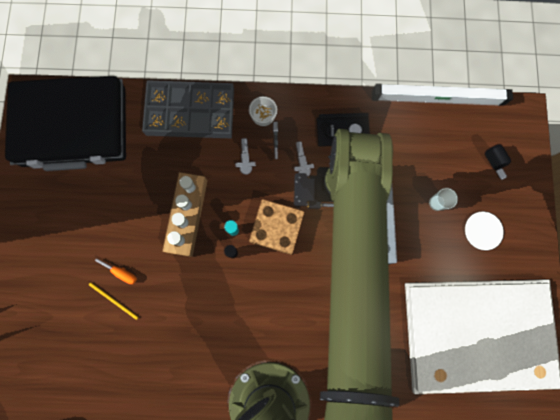

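All four caps match the seated rims at 110 mm in both views. The carrier is empty and the hinges, nail set, bradawl and glass look unmoved.

```bash
python3 -c "
from cell import env
print(env.sign_off())"
```

```text
the job is handed in; nothing more can be done
None
```

I moved all four vials from the carrier into the shaker, pressed the start button fully down and let it come up, then stood all four fully home in the wooden rack and handed the job in at about 52 s; sign-off returned no verdict.

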